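# Lay out the plating station

### The arm

A 6-joint arm with a two-finger parallel gripper is mounted at the origin on a cart in front of the work surface, level with it; the furniture and walls round the work are solid. World frame = base frame: x ahead of the robot, y to its left, z up, the work surface at z = 0. Lengths are in mm, angles in rad, forces in N, time in s.
With the tool pointing down it reaches from about 275 to 1000 mm from the base axis. Payload 8.4 kg.
Tool frame: the origin (TCP) lies between the finger pads; the fingertips stand 17 mm ahead of it and the grasp point (between the pads) lies 2 mm behind it (r.tcp_to_tips is the distance from the TCP to the fingertips, in mm); z points along the fingers, y is the line along which they close (so a half turn about z gives the same grasp; the last joint's range is limited). The gripper opens to 85 mm and grips with 20 to 120 N. Pads are 22 mm wide; open, the fingers measure 114 mm over their backs; the gripper's body (76 mm by 85 mm) begins 54 mm behind the grasp point. The pads swing forward as they close: fully open they stand 13 mm farther back than shut.
Start: joints at [1.137, 0.353, 1.633, -0, 1.155, -0.002], TCP at [261.565, 567.637, 248.281] pointing down, gripper open.
Joint ranges: [-2.63, 2.63], [-0.92, 2.1], [0.06, 2.66], [-1.3, 4.44], [0, 2.69], [-3.02, 3.02]. Speed limits (rad/s): [2.22, 2.22, 2.79, 3.14, 3.14, 3.14].

### API

Orientations are given as [roll, pitch, yaw] about the fixed x, y, z axes, in that order (R = Rz(yaw) Ry(pitch) Rx(roll)).
In Python, from rig import r gives the robot as it stands. The module is installed in compiled form; this text tells all that it offers.
- The arm moves only by the tool apply_moves, never from a script. Its argument "series" is text: rows parted by semicolons, each of 7 numbers parted by spaces: the shift along the tool's x, y, z in cm, then the turn, a rotation vector about the tool's x, y, z in rad, then the gripper's target within -1 to 1 (shut at 1, half-way at 0, fully open at -1). In form: tx ty tz rx ry rz fingers; .... A call has exactly 10 rows; each row shifts and turns the commanded pose from where the row before left it, along the tool's axes as they then stand; what a row does not reach is not made up. A row lasts 1/12 s, in which the tool goes at most 41.7 mm and 7.16 degrees, less where a joint would pass 70% of its speed; a pose out of reach is approached as far as the arm can. A call with a gripper value outside its range is refused whole. The fingers move at their own pace and stop on an object; "squeeze" is the grip in N (left out, the last holds). Time passes only in rows, so rows that do not move let the fingers close, or fill a call up. It gives the time, the measured TCP pose, the force and the opening at its end, in the units of the state.
- r.sense(): the state, without advancing time (a new reading comes with each control period).
- r.grab_frame(name): name is "scene" or "top" or "wrist"; returns the picture (400x640x3 uint8, blue, green, red); there is no depth.
- r.camera_info(name): a dict with "K" (3x3 intrinsics, pixels), "extrinsics" (4x4, takes a point from camera to world coordinates). Camera axes: x right, y down, z forward; pixel columns grow to the right and rows downward; lengths in mm; the calibration is good to about 2 mm. A picture is of the moment at which its call begins: read the wrist's pose just before it. camera_info takes no time and is no camera call; for the wrist camera it gives the pose at the moment of the call.
- r.sign_off(): hands the job in, once; it reports no verdict.
The state is a dict: "clock": time; "qpos": joint angles; "qvel": joint speeds; "joint_efforts": joint torques, N m; "eef_pos": TCP position; "tcp_rot": TCP orientation; "contact_force": force on the tool from outside, world axes, zero at the start; "wrist_torque": the same for the moment, N m; "opening": opening from 0.0 (shut) to 1.0 (fully open).
Only numpy, scipy, OpenCV 4.12 (cv2) and the standard library are available. Lean on these libraries where they do the work, as an engineer would, in place of code of your own. Each camera call takes 0.05 s, during which the arm holds its last target. There are 200 camera calls.

### The job

Set out the bench for pouring plates with the bottles and dishes that stand at the front of the bench. On the yellow board stand the three bottles, each centred in a black ring: the orange buffer bottle in the left ring and the small red-capped bottle in the right ring, as seen from the robot, with the tall cream media bottle between them. On the blue board lay the red dish centred in the white ring and the tan dish squarely on top of it. Set the bottles down gently, never dropping or tipping one over, and leave everything standing still.

Things in the scene. Friction and masses are not known exactly. Their poses are not given: they have to be found in the camera images.
- buffer_bottle_centre (a point): Reagent bottle with orange-brown contents and a blue screw cap: round clear body 56 mm in diameter, 106 mm tall in all; the cap, fixed tight, is 40 mm in diameter and takes the top 17 mm: it can be gripped from above. 0.18 to 0.35 kg. Loose, standing upright on the bench between the boards and the robot (look-alikes far off at the right rear are part of the room). The point is on its axis, half-way up; z is up, the yaw does not matter.
- media_bottle_centre (a point): The biggest reagent bottle, cream contents, blue screw cap: round clear body 70 mm in diameter, 139 mm tall in all; the cap, fixed tight, is 47 mm in diameter and takes the top 21 mm: it can be gripped from above. 0.18 to 0.35 kg. Loose, standing upright on the bench between the boards and the robot (look-alikes far off at the right rear are part of the room). The point is on its axis, half-way up; z is up, the yaw does not matter.
- water_bottle_centre (a point): The smallest reagent bottle, clear, with a red screw cap: body 46 mm in diameter, 88 mm tall in all; the cap, fixed tight, is 34 mm in diameter and takes the top 14 mm: it can be gripped from above. 0.18 to 0.35 kg. Loose, standing upright on the bench between the boards and the robot (look-alikes far off at the right rear are part of the room). The point is on its axis, half-way up; z is up, the yaw does not matter.
- red_dish_centre (a point): Round petri dish with a fixed clear lid and dark red contents, 58 mm in diameter, 14 mm high, flat above and below. Loose, lying flat on the bench between the boards and the robot. The point is at its centre, half-way up (7 mm); z is up, the yaw does not matter.
- tan_dish_centre (a point): Round petri dish with a fixed clear lid and tan (pale yellow) contents, 58 mm in diameter, 14 mm high, flat above and below. Loose, lying flat on the bench between the boards and the robot. The point is at its centre, half-way up (7 mm); z is up, the yaw does not matter.
- bottle_board: Yellow board fixed on the bench, 110 mm (its x, away from the robot) by 310 mm (its y, to the left) by 6 mm thick, with three flush black printed rings of 84 mm diameter in a row. Origin: under its centre, at bench height; the top is 6 mm above. Ring centres at y = +100 mm (left), 0 (middle) and -100 mm (right) on its own y axis, x = 0. It is turned by at most about 10 degrees.
- dish_board: Blue board fixed on the bench, 120 x 120 x 6 mm, with one flush white printed ring of 72 mm diameter at its centre. Origin: under its centre, at bench height; the top is 6 mm above. It is turned by at most about 10 degrees.

How it is judged (in metres and radians):
At the end, for the whole second after the job is handed in: Buffer, media and water bottles upright on the left, middle and right ring of the yellow board, within 14 mm of its centre along each side; red dish flat on the blue board within 14 mm of the ring's centre; tan dish flat on it within 12 mm of its centre; all at rest, released (x of buffer_bottle_centre in the frame of bottle_board between -0.014 and 0.014 m and y of buffer_bottle_centre in the frame of bottle_board between 0.086 and 0.114 m and height (world z) of buffer_bottle_centre between 0.054 and 0.064 m and angle between each of buffer_bottle_centre, media_bottle_centre, water_bottle_centre, red_dish_centre, tan_dish_centre's own z axis and vertical below 0.08 rad and x of media_bottle_centre in the frame of bottle_board between -0.014 and 0.014 m and y of media_bottle_centre in the frame of bottle_board between -0.014 and 0.014 m and height (world z) of media_bottle_centre between 0.0705 and 0.0805 m and x of water_bottle_centre in the frame of bottle_board between -0.014 and 0.014 m and y of water_bottle_centre in the frame of bottle_board between -0.114 and -0.086 m and height (world z) of water_bottle_centre between 0.045 and 0.055 m and horizontal distance between red_dish_centre and dish_board below 0.014 m and horizontal distance between tan_dish_centre and red_dish_centre below 0.012 m and height (world z) of red_dish_centre between 0.009 and 0.017 m and height (world z) of tan_dish_centre between 0.023 and 0.031 m and linear speed of each of buffer_bottle, media_bottle, water_bottle, red_dish, tan_dish below 0.02 m/s); the robot touches nothing.
It fails at once if a bottle is tipped over (more than 35 degrees) (angle between any of buffer_bottle_centre, media_bottle_centre, water_bottle_centre's own z axis and vertical above 0.6 rad).
It fails at once if a bottle is dropped or knocked hard (over 0.6 m/s within 25 mm of the bench) ((linear speed of buffer_bottle above 0.6 m/s and height (world z) of buffer_bottle_centre below 0.078 m) or (linear speed of media_bottle above 0.6 m/s and height (world z) of media_bottle_centre below 0.0945 m) or (linear speed of water_bottle above 0.6 m/s and height (world z) of water_bottle_centre below 0.069 m)).
It also fails if it takes over 136 s, if anything falls off the work surface, if the arm or the gripper's body presses on something with over 40 N, if the wrist force passes 120 N, or if a joint passes its speed limit or range.

## Working session

There is one attempt and no reset: what is moved stays moved. The work goes in short steps, Python scripts to look and compute and a tool call to move; the robot and the scene stay as the last step left them, time stands still between calls to the robot, and variables do not carry over. Pictures are saved under pics/ and viewed, on a budget of 14 in all, crops included, one or two more only if the job needs it, and the job is handed in when it is done.

Besides the shell and the picture viewer there is one more tool, called after "Emit:" as name(argument=value, ...) on one line, values as JSON. apply_moves: Moves the arm, as the interface text tells. Its arguments: {"type":"object","properties":{"series":{"type":"string"},"squeeze":{"type":"number"}},"required":["series"]}

```bash
mkdir -p pics; python3 - <<'E'
from rig import r
import cv2,numpy as np
np.set_printoptions(precision=3,suppress=True)
print(r.sense())
for n in("scene","top"):
    c=r.camera_info(n);print(n,c["K"],c["extrinsics"])
    cv2.imwrite(f"pics/{n}0.png",r.grab_frame(n))
E
```

```text
{'clock': 0.0, 'qpos': array([ 1.137,  0.354,  1.634,  0.   ,  1.155, -0.002]), 'qvel': array([-0.001, -0.001, -0.   , -0.001,  0.   ,  0.001]), 'joint_efforts': array([  0.002, -60.526, -34.207,   0.   ,   0.009,  -0.   ]), 'eef_pos': array([261.361, 567.22 , 247.528]), 'tcp_rot': array([-3.14, -0.  ,  2.71]), 'contact_force': array([ 1.072,  0.087, -0.357]), 'wrist_torque': array([-0.015,  0.041,  0.005]), 'opening': 0.9999576275347354}
scene [[454.585   0.    323.608]
 [  0.    454.585 204.205]
 [  0.      0.      1.   ]] [[   0.568   -0.605    0.558  -76.046]
 [  -0.823   -0.409    0.395 -420.997]
 [  -0.01    -0.683   -0.73   828.321]
 [   0.       0.       0.       1.   ]]
top [[396.976   0.    320.176]
 [  0.    396.976 193.402]
 [  0.      0.      1.   ]] [[  -0.002   -0.995    0.098  385.531]
 [  -1.       0.002   -0.003  -12.106]
 [   0.002   -0.098   -0.995 1118.024]
 [   0.       0.       0.       1.   ]]
```

View pics/scene0.png

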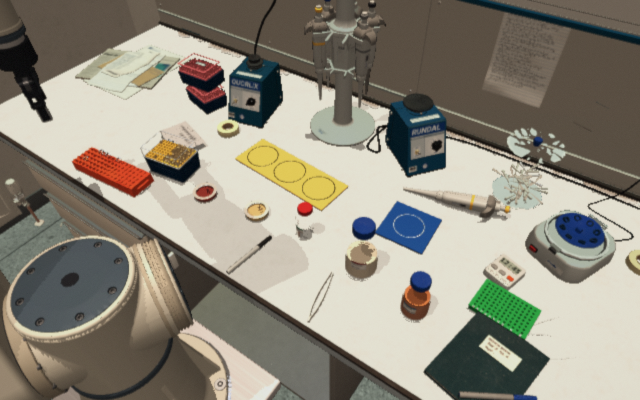

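View pics/top0.png

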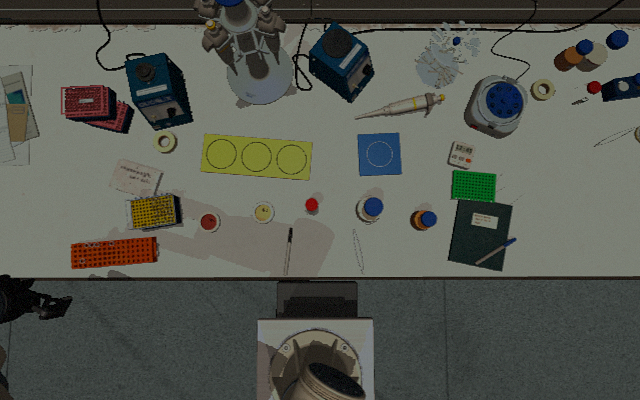

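Both views show the scene clearly. In the top view: caps at red (312,205), media (373,206), buffer (428,219); dishes at red (209,222), tan (264,212); boards at yellow (256,157), blue (379,154). Next I'll measure them.

```bash
cat > h.py <<'E'
import cv2,numpy as np
from rig import r
np.set_printoptions(precision=1,suppress=True)
def cast(uv,z,c):
    K,T=c["K"],c["extrinsics"]
    d=T[:3,:3]@np.linalg.solve(K,[uv[0],uv[1],1.]); o=T[:3,3]
    return o+d*(z-o[2])/d[2]
def blob(img,win,lo,hi):
    """centre of the min-area rect/ellipse of the largest HSV blob in win=(u0,v0,u1,v1)"""
    u0,v0,u1,v1=win
    hsv=cv2.cvtColor(img[v0:v1,u0:u1],cv2.COLOR_BGR2HSV)
    m=cv2.inRange(hsv,lo,hi)
    if lo[0]==0 and hi[0]<=12: m|=cv2.inRange(hsv,(170,lo[1],lo[2]),(180,hi[1],hi[2]))
    cs=cv2.findContours(m,cv2.RETR_EXTERNAL,cv2.CHAIN_APPROX_NONE)[0]
    if not cs: return None
    c=max(cs,key=cv2.contourArea)+np.array([[u0,v0]])
    return c.reshape(-1,2).astype(float)
E
python3 - <<'E'
from h import *
I=cv2.imread("pics/top0.png");C=r.camera_info("top")
S=cv2.imread("pics/scene0.png");CS=r.camera_info("scene")
BL=((100,120,40),(125,255,255));RD=((0,120,50),(8,255,255));YE=((22,90,70),(35,255,255));TAN=((10,50,60),(35,255,255))
def rep(n,img,cam,win,col,z):
    c=blob(img,win,*col)
    if c is None: print(n,None);return
    (u,v),(w,h),a=cv2.minAreaRect(c.astype(np.float32))
    W=np.array([cast(p,z,cam)[:2] for p in c]).astype(np.float32)
    R=cv2.minAreaRect(W)
    print(n,"px %.1f %.1f %.0fx%.0f"%(u,v,w,h),"world",np.array(R[0]),np.array(R[1]),"ang %.1f"%R[2])
for img,cam,tag,w in((I,C,"top",dict(y=(190,125,325,190),b=(350,125,410,185),red=(195,208,225,238),tan=(250,198,280,226),wc=(300,194,324,220),mc=(350,192,390,225),bc=(405,205,445,235))),
   (S,CS,"scene",dict(y=(225,130,355,212),b=(370,195,445,255),red=(190,178,222,206),tan=(240,198,275,224),wc=(292,198,320,214),mc=(345,212,382,245),bc=(402,266,440,296)))):
    for n,col,z in(("y",YE,6),("b",BL,6),("red",RD,10),("tan",TAN,10),("wc",RD,85 if tag=="top" else 81),("mc",BL,135 if tag=="top" else 128.5),("bc",BL,103 if tag=="top" else 97.5)):
        rep(tag+" "+n,img,cam,w[n],col,z)
E
```

```text
top y px 256.0 156.5 109x38 world [600.8 166.7] [308.9 109.8] ang 85.2
top b px 378.9 153.9 41x41 world [ 607.8 -182.3] [119.1 117.6] ang 2.1
top red px 208.0 221.5 15x14 world [416.5 297.3] [41.9 39. ] ang 1.4
top tan px 262.5 212.5 15x15 world [441.3 146. ] [42.  41.9] ang 89.9
top wc px 311.0 204.0 12x12 world [459.4   9.1] [31.3 31.4] ang 89.9
top mc px 373.3 206.3 18x17 world [ 450.  -146.4] [43.6 42.4] ang 44.6
top bc px 428.5 218.5 14x14 world [ 420.4 -291.5] [35.7 36.6] ang 44.1
scene y px 290.3 173.2 112x34 world [600.2 167.6] [308.4 108.2] ang 85.3
scene b px 403.3 225.5 67x42 world [ 596.7 -168.4] [135.7 146. ] ang 2.7
scene red px 204.0 191.0 10x16 world [416.7 299.4] [35.8 40.1] ang 34.1
scene tan px 255.9 212.3 18x21 world [435.3 143. ] [59.3 51.5] ang 59.1
scene wc px 305.0 207.5 11x14 world [463.2  12. ] [33.5 31.8] ang 34.1
scene mc px 367.0 227.5 28x21 world [ 454.9 -151.4] [55.4 56.5] ang 32.1
scene bc px 420.5 281.5 19x19 world [ 420.7 -291.6] [43.8 35.7] ang 25.6
```

Emit:
apply_moves(series="0 0 0 0 0 0.114 -1;0 0 0 0 0 0.114 -1;0 0 0 0 0 0.114 -1;0 0 0 0 0 0.114 -1;0 0 0 0 0 0.114 -1;0 0 0 0 0 0.114 -1;0 0 0 0 0 0.114 -1;0 0 0 0 0 0.114 -1;0 0 0 0 0 0.114 -1;0 0 0 0 0 0.114 -1", squeeze=40)

```text
clock: 0.93
eef_pos: [261.5, 567.4, 247.8]
tcp_rot: [-3.141, 0.001, 1.564]
contact_force: [-0.3, 0.2, -0.1]
opening: 0.998
```

```bash
python3 - <<'E'
from h import *
s=r.sense();print(s["eef_pos"],s["tcp_rot"],s["qpos"],r.tcp_to_tips,r.camera_info("wrist"))
E
```

```text
[261.5 567.4 247.8] [-3.1  0.   1.6] [ 1.1  0.4  1.6 -0.   1.2  1.1] 17.0 {'K': array([[277.4,   0. , 316.8],
       [  0. , 277.4, 201.7],
       [  0. ,   0. ,   1. ]]), 'extrinsics': array([[  1. ,  -0. ,  -0. , 262.2],
       [ -0. ,  -0.9,  -0.3, 651. ],
       [ -0. ,   0.3,  -0.9, 373.5],
       [  0. ,   0. ,   0. ,   1. ]])}
```

Emit:
apply_moves(series="-2.69 1.55 0.8 0 0 0 -1;-2.69 1.55 0.8 0 0 0 -1;-2.69 1.55 0.8 0 0 0 -1;-2.69 1.55 0.8 0 0 0 -1;-2.69 1.55 0.8 0 0 0 -1;-2.69 1.55 0.8 0 0 0 -1;-2.69 1.55 0.8 0 0 0 -1;-2.69 1.55 0.8 0 0 0 -1;-2.69 1.55 0.8 0 0 0 -1;-2.69 1.55 0.8 0 0 0 -1")

```text
clock: 1.77
eef_pos: [416.6, 297.0, 167.8]
tcp_rot: [-3.141, 0.0, 1.57]
contact_force: [0.9, 0.5, -0.8]
opening: 0.997
```

```bash
python3 - <<'E'
from h import *
s=r.sense();C=r.camera_info("wrist");I=r.grab_frame("wrist");cv2.imwrite("pics/w1.png",I)
print(s["eef_pos"],s["tcp_rot"])
E
```

```text
[416.6 297.  167.8] [-3.1  0.   1.6]
```

View pics/w1.png

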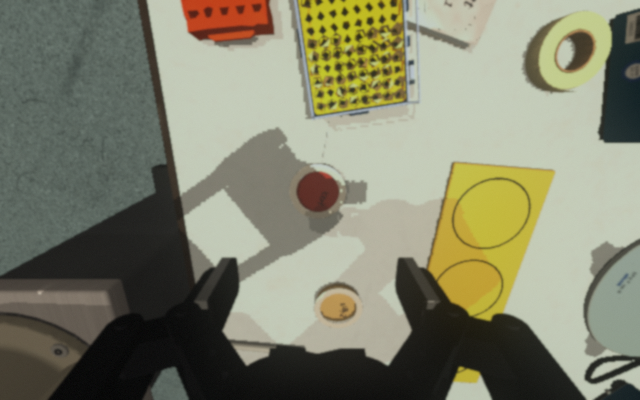

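The wrist view shows the red dish's contents at (318,190), the tan dish at (338,305) and the yellow board's left ring at (491,213). I'll measure these from here.

```bash
python3 - <<'E'
from h import *
C=r.camera_info("wrist");I=cv2.imread("pics/w1.png")
for n,w,col,z in(("red",(285,155,350,225),((0,120,40),(8,255,255)),9),("tan",(310,280,365,330),((10,80,60),(30,255,255)),9)):
    c=blob(I,w,*col);e=cv2.fitEllipse(c.astype(np.float32));print(n,e,cast(e[0],z,C))
# left ring: dark pixels
g=cv2.cvtColor(I,cv2.COLOR_BGR2HSV);m=np.zeros((400,640),np.uint8);m[172:254,448:538]=255
m&=cv2.inRange(g,(0,0,0),(180,255,90));p=cv2.findNonZero(m).astype(np.float32)
h=cv2.convexHull(p);W=np.array([cast(q,6,C)[:2] for q in h[:,0]],np.float32);print("ring",cv2.fitEllipse(W))
E
```

```text
red ((317.384765625, 191.0009307861328), (37.20176696777344, 39.0329475402832), 84.91575622558594) [417.7 289.1   9. ]
tan ((337.6988830566406, 306.8049621582031), (26.798904418945312, 35.59496307373047), 85.40859985351562) [442.8 138.    9. ]Traceback (most recent call last):
  File "<stdin>", line 7, in <module>
AttributeError: 'NoneType' object has no attribute 'astype'
```

```bash
python3 - <<'E'
from h import *
s=r.sense();C=r.camera_info("wrist");I=r.grab_frame("wrist");np.set_printoptions(precision=3,suppress=True)
print(s["eef_pos"],C["extrinsics"])
T=r.grab_frame("top");S=r.grab_frame("scene")
RD=((0,120,40),(8,255,255))
for n,im,cam,w in(("w",I,C,(285,155,350,225)),("top",T,r.camera_info("top"),(195,208,225,238)),("sc",S,r.camera_info("scene"),(190,178,222,206))):
    c=blob(im,w,*RD);
    if c is not None: e=cv2.fitEllipse(c.astype(np.float32));print(n,len(c),e,cast(e[0],9,cam))
E
```

```text
[417.74  292.821 166.25 ] [[  1.     -0.001  -0.004 418.125]
 [ -0.002  -0.943  -0.333 376.741]
 [ -0.003   0.333  -0.943 291.685]
 [  0.      0.      0.      1.   ]]
w 111 ((316.5610046386719, 187.14476013183594), (38.00193786621094, 39.485130310058594), 81.78359985351562) [416.791 293.419   9.   ]
top 42 ((208.11459350585938, 221.44815063476562), (14.540471076965332, 14.94300651550293), 179.45947265625) [416.664 297.285   9.   ]
sc 38 ((204.4929656982422, 191.14361572265625), (9.09918212890625, 16.63372039794922), 77.1120376586914) [417.301 299.084   9.   ]
```

Emit:
apply_moves(series="0 0 2 0 0 0 -1;0 0 2.5 0 0 0 -1;0 0 2.5 0 0 0 -1;0 0 2 0 0 0 -1;0 0 1 0 0 0 -1;0 0 0.5 0 0 0 -1;0 0 0 0 0 0 -1;0 0 0 0 0 0 -1;0 0 0 0 0 0 -1;0 0 0 0 0 0 -1")

```text
clock: 2.8
eef_pos: [416.9, 299.0, 64.4]
tcp_rot: [3.14, -0.001, 1.57]
contact_force: [-0.1, -0.5, -0.1]
opening: 0.998
```

```bash
python3 - <<'E'
from h import *
s=r.sense();C=r.camera_info("wrist");I=r.grab_frame("wrist");cv2.imwrite("pics/w2.png",I);s2=r.sense()
print(s["eef_pos"],s2["eef_pos"],s["contact_force"])
c=blob(I,(250,120,390,330),(0,120,30),(8,255,255));e=cv2.fitEllipse(c.astype(np.float32));print(e,cast(e[0],9,C))
E
```

```text
[416.9 299.   64.4] [416.8 298.9  64.3] [-0.1 -0.5 -0.1]
((316.86993408203125, 236.72760009765625), (54.55506896972656, 60.682037353515625), 88.87150573730469) [416.7 292.6   9. ]
```

View pics/w2.png

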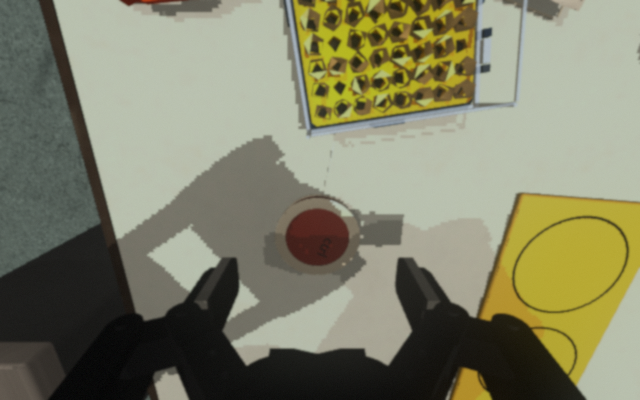

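Emit:
apply_moves(series="-0.2 0 1 0 0 0 -1;-0.2 0 1.2 0 0 0 -0.4;0 0 1 0 0 0 -0.4;0 0 0.5 0 0 0 -0.4;0 0 0.3 0 0 0 -0.4;0 0 0.2 0 0 0 -0.4;0 0 0 0 0 0 -0.4;0 0 0 0 0 0 -0.4;0 0 0 0 0 0 -0.4;0 0 0 0 0 0 -0.4")

```text
clock: 3.68
eef_pos: [416.5, 294.6, 21.6]
tcp_rot: [3.141, -0.0, 1.57]
contact_force: [0.3, 0.8, -0.6]
opening: 0.7
```

```bash
python3 - <<'E'
from h import *
s=r.sense();I=r.grab_frame("wrist");cv2.imwrite("pics/w3.png",I);print(s["eef_pos"],s["contact_force"],s["opening"])
E
```

```text
[416.5 294.6  21.6] [ 0.3  0.8 -0.6] 0.6995549999582417
```

View pics/w3.png

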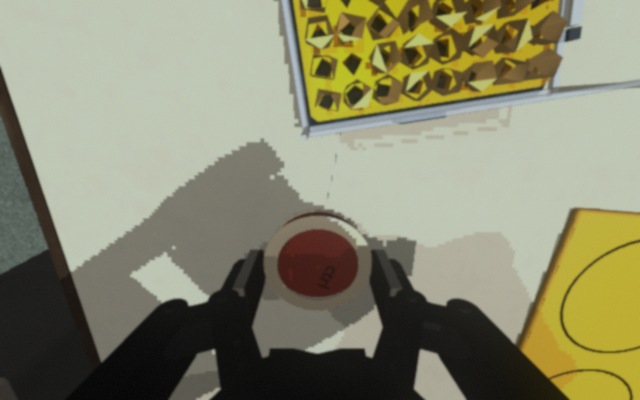

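The dish sits centred between the pads. I'll go 2 mm lower and close.

Emit:
apply_moves(series="0 0 0.2 0 0 0 -0.4;0 0 0 0 0 0 1;0 0 0 0 0 0 1;0 0 0 0 0 0 1;0 0 0 0 0 0 1;0 0 0 0 0 0 1;0 0 0 0 0 0 1;0 0 0 0 0 0 1;0 0 -0.3 0 0 0 1;0 0 -0.5 0 0 0 1")

```text
clock: 4.57
eef_pos: [416.0, 294.3, 27.2]
tcp_rot: [-3.141, 0.001, 1.57]
contact_force: [-0.7, 0.2, 0.5]
opening: 0.652
```

Emit:
apply_moves(series="0 1 -3.5 0 0 0 1;-1.5 1.5 -3.5 0 0 0 1;-2.8 1.5 -2.8 0 0 0 1;-3.1 1.5 0 0 0 0 1;-3.1 1.5 0 0 0 0 1;-3.1 1.5 0 0 0 0 1;-3.1 1.5 0 0 0 0 1;-3.1 1.5 0 0 0 0 1;-3.1 1.5 0 0 0 0 1;-3.1 1.5 0 0 0 0 1")

```text
clock: 5.4
eef_pos: [561.2, 33.1, 125.2]
tcp_rot: [3.141, -0.0, 1.57]
contact_force: [0.5, 0.2, -1.0]
opening: 0.655
```

Emit:
apply_moves(series="-3 0.7 0 0 0 0 1;-3 0.7 0 0 0 0 1;-3 0.7 0 0 0 0 1;-3 0.7 0 0 0 0 1;-3 0.7 0 0 0 0 1;-3 0.7 0 0 0 0 1;-2.5 0.4 0 0 0 0 1;-1.1 0 0 0 0 0 1;0 0 0 0 0 0 1;0 0 0 0 0 0 1")

```text
clock: 6.23
eef_pos: [606.0, -181.2, 124.7]
tcp_rot: [-3.141, -0.001, 1.568]
contact_force: [0.0, 0.5, -0.6]
opening: 0.65
```

Emit:
apply_moves(series="0 0 2 0 0 0 1;0 0 1.5 0 0 0 1;0 0 1 0 0 0 1;0 0 0.5 0 0 0 1;0 0 0 0 0 0 1;0 0 0 0 0 0 1;0 0 0 0 0 0 1;0 0 0 0 0 0 1;0 0 0 0 0 0 1;0 0 0 0 0 0 1")

```text
clock: 7.07
eef_pos: [606.9, -181.4, 75.4]
tcp_rot: [3.141, 0.0, 1.57]
contact_force: [0.4, -1.2, -0.1]
opening: 0.652
```

```bash
python3 - <<'E'
from h import *
s=r.sense();C=r.camera_info("wrist");I=r.grab_frame("wrist");cv2.imwrite("pics/w4.png",I);print(s["eef_pos"],s["contact_force"],s["opening"])
c=blob(I,(100,80,560,399),(100,100,40),(125,255,255))
print(c.min(0),c.max(0))
for p in cv2.approxPolyDP(cv2.convexHull(c.astype(np.float32)),6,True)[:,0]:print(p,cast(p,6,C))
E
```

```text
[ 606.9 -181.4   75.4] [ 0.4 -1.2 -0.1] 0.6520147966495119
[234. 143.] [400. 260.]
[400. 145.] [ 664.5 -124.3    6. ]
[393. 260.] [ 667.7 -215.7    6. ]
[248. 256.] [ 551.5 -211.9    6. ]
[235. 151.] [ 549.4 -128.3    6. ]
```

View pics/w4.png

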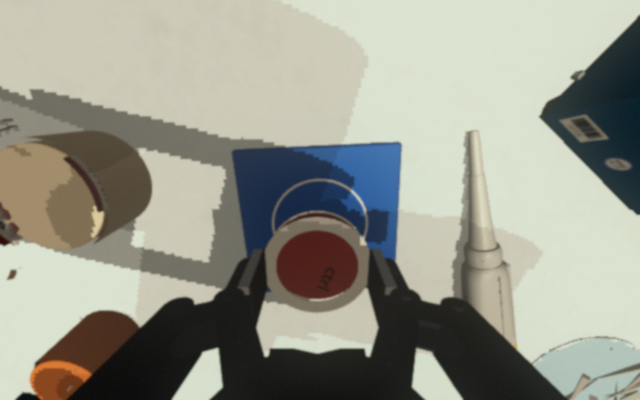

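The board's near edge is at pixels (235,151)–(400,145), which puts its centre near (608,-186) in the wrist frame. The dish is centred on the TCP. I'll shift 4 mm, lower and release.

Emit:
apply_moves(series="-0.2 0.1 1.5 0 0 0 1;-0.2 0 1.5 0 0 0 1;0 0 1 0 0 0 1;0 0 0.5 0 0 0 1;0 0 0.2 0 0 0 1;0 0 0.2 0 0 0 1;0 0 0.1 0 0 0 1;0 0 0 0 0 0 1;0 0 0 0 0 0 1;0 0 0 0 0 0 1")

```text
clock: 7.95
eef_pos: [607.0, -185.1, 25.8]
tcp_rot: [-3.14, -0.0, 1.57]
contact_force: [-5.4, 1.4, 8.4]
opening: 0.651
```

Emit:
apply_moves(series="0 0 0 0 0 0 -0.4;0 0 0 0 0 0 -0.4;0 0 0 0 0 0 -0.4;0 0 0 0 0 0 -0.4;0 0 0 0 0 0 -1;0 0 -1 0 0 0 -1;0 0 -2 0 0 0 -1;0 0 -3 0 0 0 -1;0 0 -3 0 0 0 -1;0 0 -2 0 0 0 -1")

```text
clock: 8.78
eef_pos: [608.5, -185.5, 138.2]
tcp_rot: [3.139, 0.001, 1.57]
contact_force: [0.5, 0.1, -0.7]
opening: 1.0
```

```bash
python3 - <<'E'
from h import *
s=r.sense();C=r.camera_info("wrist");I=r.grab_frame("wrist");cv2.imwrite("pics/w5.png",I);print(s["eef_pos"],s["contact_force"],s["opening"])
T=r.grab_frame("top");CT=r.camera_info("top")
c=blob(T,(350,125,410,185),(0,100,40),(8,255,255))
if c is not None: e=cv2.fitEllipse(c.astype(np.float32));print("top red",e,cast(e[0],15,CT))
c=blob(I,(230,100,410,330),(0,120,30),(8,255,255));e=cv2.fitEllipse(c.astype(np.float32));print(e,cast(e[0],15,C))
c=blob(I,(150,80,500,399),(100,100,40),(125,255,255))
for p in cv2.approxPolyDP(cv2.convexHull(c.astype(np.float32)),6,True)[:,0]:print(p,cast(p,6,C))
E
```

```text
[ 608.5 -185.5  138.2] [ 0.5  0.1 -0.7] 1.000389115950118
((314.8333435058594, 199.22262573242188), (42.88909149169922, 44.7804069519043), 90.86813354492188) [ 606.5 -186.5   15. ]
[378. 130.] [ 663.8 -123.6    6. ]
[375. 244.] [ 668.8 -238.9    6. ]
[265. 249.] [ 554.  -244.5    6. ]
[251. 137.] [ 548.6 -129.6    6. ]
```

View pics/w5.png

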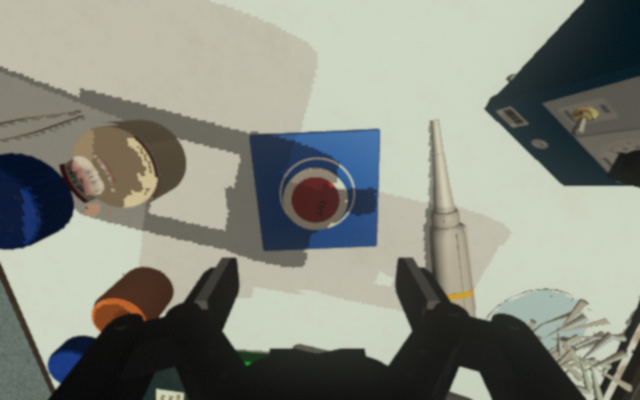

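Red dish is on the blue board, within 3–4 mm of the ring centre: dish at (316,198) px, ring at (316,193) px. Next is the tan dish.

Emit:
apply_moves(series="3.28 -1.67 0 0 0 0 -1;3.28 -1.67 0 0 0 0 -1;3.28 -1.67 0 0 0 0 -1;3.28 -1.67 0 0 0 0 -1;3.28 -1.67 0 0 0 0 -1;3.28 -1.67 0 0 0 0 -1;3.28 -1.67 0 0 0 0 -1;3.28 -1.67 0 0 0 0 -1;3.28 -1.67 0 0 0 0 -1;3.28 -1.67 0 0 0 0 -1")

```text
clock: 9.72
eef_pos: [439.5, 144.1, 134.7]
tcp_rot: [-3.141, 0.0, 1.569]
contact_force: [0.6, 0.2, -0.1]
opening: 0.998
```

Emit:
apply_moves(series="0 0 2 0 0 0 -1;0 0 2.5 0 0 0 -1;0 0 2 0 0 0 -1;0 0 1 0 0 0 -1;0 0 0 0 0 0 -1;0 0 0 0 0 0 -1;0 0 0 0 0 0 -1;0 0 0 0 0 0 -1;0 0 0 0 0 0 -1;0 0 0 0 0 0 -1")

```text
clock: 10.55
eef_pos: [441.4, 142.9, 60.5]
tcp_rot: [3.14, -0.0, 1.57]
contact_force: [-0.4, -0.7, -0.9]
opening: 0.998
```

```bash
python3 - <<'E'
from h import *
s=r.sense();C=r.camera_info("wrist");I=r.grab_frame("wrist");cv2.imwrite("pics/w6.png",I);print(s["eef_pos"],s["contact_force"],s["opening"])
c=blob(I,(250,150,390,330),(8,100,60),(30,255,255));e=cv2.fitEllipse(c.astype(np.float32));print(e,cast(e[0],9,C))
E
```

```text
[441.4 142.9  60.5] [-0.4 -0.7 -0.9] 0.9978245525014263
((318.0416259765625, 231.534423828125), (57.779666900634766, 64.00955200195312), 90.6351547241211) [442.1 142.4   9. ]
```

Emit:
apply_moves(series="0 0 1 0 0 0 -0.4;0 0 1.2 0 0 0 -0.4;0 0 1 0 0 0 -0.4;0 0 0.5 0 0 0 -0.4;0 0 0.2 0 0 0 -0.4;0 0 0.2 0 0 0 -0.4;0 0 0 0 0 0 -0.4;0 0 0 0 0 0 -0.4;0 0 0 0 0 0 1;0 0 0 0 0 0 1")

```text
clock: 11.43
eef_pos: [440.4, 142.8, 18.7]
tcp_rot: [-3.141, 0.0, 1.57]
contact_force: [-0.9, -2.1, 7.7]
opening: 0.624
```

Emit:
apply_moves(series="0 0 0 0 0 0 1;0 0 0 0 0 0 1;0 0 0 0 0 0 1;0 0 0 0 0 0 1;0 0 -0.5 0 0 0 1;0 0 -1 0 0 0 1;0 0 -2 0 0 0 1;0 0 -3 0 0 0 1;0 0 -3 0 0 0 1;0 0 -2 0 0 0 1")

```text
clock: 12.27
eef_pos: [441.1, 143.0, 136.6]
tcp_rot: [3.14, -0.0, 1.57]
contact_force: [0.2, 0.2, -0.6]
opening: 0.621
```

Emit:
apply_moves(series="-3.28 1.66 0 0 0 0 1;-3.28 1.66 0 0 0 0 1;-3.28 1.66 0 0 0 0 1;-3.28 1.66 0 0 0 0 1;-3.28 1.66 0 0 0 0 1;-3.28 1.66 0 0 0 0 1;-3.28 1.66 0 0 0 0 1;-3.28 1.66 0 0 0 0 1;-3.28 1.66 0 0 0 0 1;-3.28 1.66 0 0 0 0 1")

```text
clock: 13.1
eef_pos: [606.6, -186.9, 134.4]
tcp_rot: [-3.141, -0.0, 1.57]
contact_force: [0.8, 1.4, -0.6]
opening: 0.621
```

Emit:
apply_moves(series="-0.1 0 2 0 0 0 1;0 0 2 0 0 0 1;0 0 1 0 0 0 1;0 0 0.5 0 0 0 1;0 0 0 0 0 0 1;0 0 0 0 0 0 1;0 0 0 0 0 0 1;0 0 0 0 0 0 1;0 0 0 0 0 0 1;0 0 0 0 0 0 1")

```text
clock: 13.93
eef_pos: [606.9, -186.2, 79.5]
tcp_rot: [3.141, 0.0, 1.57]
contact_force: [-0.0, 0.2, -1.0]
opening: 0.622
```

```bash
python3 - <<'E'
from h import *
s=r.sense();C=r.camera_info("wrist");I=r.grab_frame("wrist");cv2.imwrite("pics/w7.png",I);print(s["eef_pos"],s["contact_force"],s["opening"])
E
```

```text
[ 606.9 -186.2   79.5] [-0.   0.2 -1. ] 0.6217761963907185
```

View pics/w7.png

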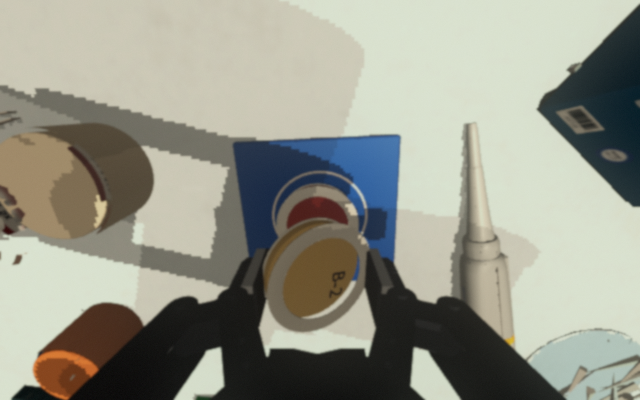

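The tan dish is tilted in the grip: its face is skewed at (315,275). I'll set it on free bench at (520,-60) and regrip it.

Emit:
apply_moves(series="1 -0.7 -0.5 0 0 0 1;2 -1.5 -0.5 0 0 0 1;3 -2 0 0 0 0 1;3 -2 0 0 0 0 1;2.5 -1.8 0 0 0 0 1;1.1 -0.8 0 0 0 0 1;0 0 1.5 0 0 0 1;0 0 1.5 0 0 0 1;0 0 0.5 0 0 0 1;0 0 0 0 0 0 1")

```text
clock: 14.82
eef_pos: [517.9, -60.0, 53.1]
tcp_rot: [-3.14, -0.0, 1.57]
contact_force: [-1.1, -0.2, -1.4]
opening: 0.625
```

Emit:
apply_moves(series="0 0 0.3 0 0 0 1;0 0 0.3 0 0 0 1;0 0 0.3 0 0 0 1;0 0 0.3 0 0 0 1;0 0 0.3 0 0 0 1;0 0 0.2 0 0 0 1;0 0 0 0 0 0 1;0 0 0 0 0 0 1;0 0 0 0 0 0 1;0 0 0 0 0 0 1", squeeze=20)

```text
clock: 15.65
eef_pos: [518.9, -60.2, 37.0]
tcp_rot: [3.141, 0.0, 1.57]
contact_force: [0.7, -0.3, -1.2]
opening: 0.624
```

Emit:
apply_moves(series="0 0 0.2 0 0 0 1;0 0 0.2 0 0 0 1;0 0 0.2 0 0 0 1;0 0 0.2 0 0 0 1;0 0 0.2 0 0 0 1;0 0 0.1 0 0 0 1;0 0 0 0 0 0 1;0 0 0 0 0 0 1;0 0 0 0 0 0 1;0 0 0 0 0 0 1")

```text
clock: 16.48
eef_pos: [518.8, -60.2, 25.9]
tcp_rot: [3.141, 0.0, 1.57]
contact_force: [-0.1, 0.8, -0.1]
opening: 0.618
```

Emit:
apply_moves(series="0 0 0 0 0 0 -0.3;0 0 0 0 0 0 -0.3;0 0 0 0 0 0 -0.3;0 0 0 0 0 0 -1;0 0 0 0 0 0 -1;0 0 -1 0 0 0 -1;0 0 -2 0 0 0 -1;0 0 -1 0 0 0 -1;0 0 0 0 0 0 -1;0 0 0 0 0 0 -1")

```text
clock: 17.32
eef_pos: [519.4, -60.2, 66.7]
tcp_rot: [3.14, 0.0, 1.57]
contact_force: [-0.4, -0.7, 0.1]
opening: 0.998
```

```bash
python3 - <<'E'
from h import *
s=r.sense();C=r.camera_info("wrist");I=r.grab_frame("wrist");cv2.imwrite("pics/w8.png",I);print(s["eef_pos"],s["contact_force"],s["opening"])
c=blob(I,(220,130,420,330),(8,100,60),(20,255,255));e=cv2.fitEllipse(c.astype(np.float32));print(e,cast(e[0],9,C))
E
```

```text
[519.4 -60.2  66.7] [-0.4 -0.7  0.1] 0.9982815545737415
((308.1984558105469, 228.174072265625), (56.43252182006836, 62.364749908447266), 93.625732421875) [512.9 -61.    9. ]
```

View pics/w8.png

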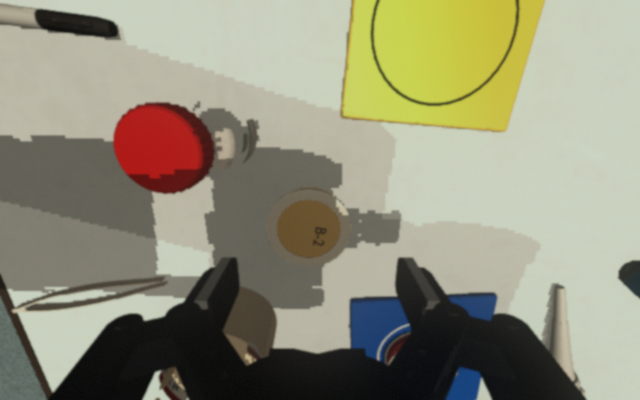

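The dish lies flat at (308,228) px, which is (513,-61). I'll regrip a little higher, settling before I close.

Emit:
apply_moves(series="-0.1 -0.3 1 0 0 0 -0.4;0 -0.3 1.2 0 0 0 -0.4;0 0 1 0 0 0 -0.4;0 0 0.5 0 0 0 -0.4;0 0 0.4 0 0 0 -0.4;0 0 0.3 0 0 0 -0.4;0 0 0 0 0 0 -0.4;0 0 0 0 0 0 -0.4;0 0 0 0 0 0 -0.4;0 0 0 0 0 0 -0.4", squeeze=30)

```text
clock: 18.2
eef_pos: [517.2, -61.5, 23.3]
tcp_rot: [3.133, 0.001, 1.57]
contact_force: [5.1, 0.8, 11.8]
opening: 0.698
```

Emit:
apply_moves(series="0 0 0 0 0 0 -0.25;0 0 0 0 0 0 -0.25;0 0 0 0 0 0 -0.2;0 0 0 0 0 0 0;0 0 0 0 0 0 1;0 0 0 0 0 0 1;0 0 0 0 0 0 1;0 0 0 0 0 0 1;0 0 -0.3 0 0 0 1;0 0 -0.5 0 0 0 1")

```text
clock: 19.03
eef_pos: [516.8, -61.6, 31.9]
tcp_rot: [3.134, 0.001, 1.57]
contact_force: [0.7, -0.2, 22.6]
opening: 0.503
```

```bash
python3 - <<'E'
from h import *
s=r.sense();I=r.grab_frame("wrist");cv2.imwrite("pics/w9.png",I);print(s["eef_pos"],s["contact_force"],s["opening"])
c=blob(I,(220,130,420,330),(8,100,60),(20,255,255));print(cv2.fitEllipse(c.astype(np.float32)))
c=blob(cv2.imread("pics/w3.png"),(220,130,420,330),(0,120,30),(8,255,255));print("ref",cv2.fitEllipse(c.astype(np.float32)))
E
```

```text
[516.8 -61.6  31.9] [ 0.7 -0.2 22.6] 0.5030845360406437
((327.25408935546875, 262.0850524902344), (46.43673324584961, 81.38213348388672), 35.25080490112305)
ref ((317.158935546875, 263.0544738769531), (65.77617645263672, 78.8874282836914), 89.96514129638672)
```

A finger came down on the rim because opening 0.7 leaves almost no clearance round the dish. I'll release, rise and look again.

Emit:
apply_moves(series="0 0 0 0 0 0 -0.2;0 0 0 0 0 0 -1;0 0 0 0 0 0 -1;0 0 0 0 0 0 -1;0 0 -0.5 0 0 0 -1;0 0 -1 0 0 0 -1;0 0 -1.5 0 0 0 -1;0 0 -0.5 0 0 0 -1;0 0 0 0 0 0 -1;0 0 0 0 0 0 -1")

```text
clock: 19.92
eef_pos: [513.0, -61.2, 65.3]
tcp_rot: [3.14, 0.0, 1.57]
contact_force: [0.1, 0.4, -0.6]
opening: 0.998
```

```bash
python3 - <<'E'
from h import *
s=r.sense();C=r.camera_info("wrist");I=r.grab_frame("wrist");cv2.imwrite("pics/w10.png",I);print(s["eef_pos"],s["contact_force"],s["opening"])
c=blob(I,(220,130,420,330),(8,100,60),(20,255,255));e=cv2.fitEllipse(c.astype(np.float32));print(e,cast(e[0],9,C))
E
```

```text
[513.  -61.2  65.3] [ 0.1  0.4 -0.6] 0.9975634617853385
((315.50201416015625, 227.5966339111328), (56.992801666259766, 62.76005935668945), 91.90421295166016) [511.8 -60.9   9. ]
```

View pics/w10.png

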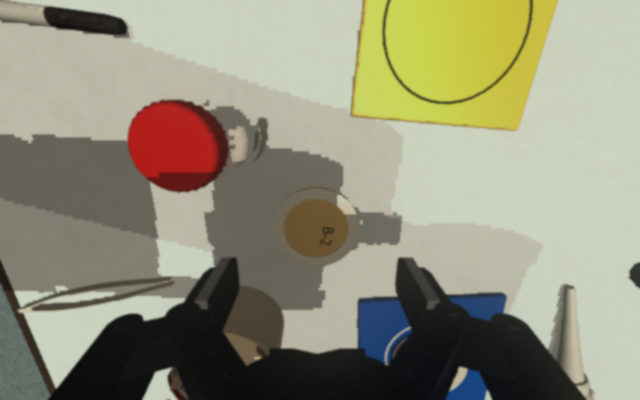

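Flat again at (512,-61), right under the TCP. This time I'll descend fully open.

Emit:
apply_moves(series="0 -0.1 1 0 0 0 -1;0 0 1.2 0 0 0 -1;0 0 1 0 0 0 -1;0 0 0.6 0 0 0 -1;0 0 0.4 0 0 0 -1;0 0 0.3 0 0 0 -1;0 0 0 0 0 0 -1;0 0 0 0 0 0 -1;0 0 0 0 0 0 -0.5;0 0 0 0 0 0 -0.5")

```text
clock: 20.8
eef_pos: [512.0, -61.2, 20.2]
tcp_rot: [3.141, 0.0, 1.57]
contact_force: [-0.2, -0.5, -0.5]
opening: 0.758
```

Emit:
apply_moves(series="0 0 0 0 0 0 -0.4;0 0 0 0 0 0 -0.35;0 0 0 0 0 0 -0.3;0 0 0 0 0 0 -0.2;0 0 0 0 0 0 1;0 0 0 0 0 0 1;0 0 0 0 0 0 1;0 0 0 0 0 0 1;0 0 -0.3 0 0 0 1;0 0 -0.5 0 0 0 1")

```text
clock: 21.63
eef_pos: [511.4, -61.1, 27.8]
tcp_rot: [-3.141, -0.0, 1.57]
contact_force: [0.3, 0.1, -0.1]
opening: 0.658
```

```bash
python3 - <<'E'
from h import *
s=r.sense();I=r.grab_frame("wrist");cv2.imwrite("pics/w11.png",I);print(s["eef_pos"],s["contact_force"],s["opening"])
c=blob(I,(220,130,420,330),(8,100,60),(20,255,255));print(cv2.fitEllipse(c.astype(np.float32)))
E
```

```text
[511.4 -61.1  27.8] [ 0.3  0.1 -0.1] 0.6579706328920247
((316.6612854003906, 260.4900817871094), (68.02052307128906, 81.07205963134766), 89.343505859375)
```

Good grip, flat (opening 0.658). I'll carry it over and set it on the red dish.

Emit:
apply_moves(series="0 0 -2 0 0 0 1;-0.5 0.5 -2.2 0 0 0 1;-2 1.5 0 0 0 0 1;-3 2.3 0 0 0 0 1;-3 2.3 0 0 0 0 1;-2.5 1.9 0 0 0 0 1;-1.5 1 0 0 0 0 1;0 0 0 0 0 0 1;0 0 0 0 0 0 1;0 0 0 0 0 0 1")

```text
clock: 22.52
eef_pos: [605.6, -185.6, 69.5]
tcp_rot: [-3.14, -0.001, 1.57]
contact_force: [-0.4, 0.6, -0.9]
opening: 0.659
```

```bash
python3 - <<'E'
from h import *
s=r.sense();C=r.camera_info("wrist");I=r.grab_frame("wrist");cv2.imwrite("pics/w12.png",I);print(s["eef_pos"],s["contact_force"],s["opening"])
c=blob(I,(100,80,560,399),(100,100,40),(125,255,255))
for p in cv2.approxPolyDP(cv2.convexHull(c.astype(np.float32)),6,True)[:,0]:print(p,cast(p,6,C))
E
```

```text
[ 605.6 -185.6   69.5] [-0.4  0.6 -0.9] 0.6593171653730542
[405. 139.] [ 664.3 -123.7    6. ]
[397. 264.] [ 667.9 -219.8    6. ]
[248. 256.] [ 551.7 -212.7    6. ]
[234. 146.] [ 549.3 -128.2    6. ]
```

Emit:
apply_moves(series="0 0.1 1 0 0 0 1;0 0 0.8 0 0 0 1;0 0 0.5 0 0 0 1;0 0 0.3 0 0 0 1;0 0 0.15 0 0 0 1;0 0 0.1 0 0 0 1;0 0 0.05 0 0 0 1;0 0 0 0 0 0 1;0 0 0 0 0 0 1;0 0 0 0 0 0 1")

```text
clock: 23.4
eef_pos: [607.8, -186.4, 41.1]
tcp_rot: [3.141, 0.0, 1.57]
contact_force: [0.3, -0.2, -0.5]
opening: 0.655
```

Emit:
apply_moves(series="0 0 0 0 0 0 -0.35;0 0 0 0 0 0 -0.4;0 0 0 0 0 0 -0.6;0 0 0 0 0 0 -1;0 0 0 0 0 0 -1;0 0 -1 0 0 0 -1;0 0 -2 0 0 0 -1;0 0 -3 0 0 0 -1;0 0 -3 0 0 0 -1;0 0 -2 0 0 0 -1")

```text
clock: 24.23
eef_pos: [608.5, -186.5, 154.3]
tcp_rot: [3.139, 0.001, 1.57]
contact_force: [-0.0, -0.7, 0.6]
opening: 1.003
```

Emit:
apply_moves(series="0 0 -3 0 0 0 -1;0 0 -3 0 0 0 -1;0 0 -2 0 0 0 -1;0 0 0 0 0 0 -1;0 0 0 0 0 0 -1;0 0 0 0 0 0 -1;0 0 0 0 0 0 -1;0 0 0 0 0 0 -1;0 0 0 0 0 0 -1;0 0 0 0 0 0 -1")

```text
clock: 25.07
eef_pos: [607.3, -186.2, 230.0]
tcp_rot: [-3.14, -0.0, 1.57]
contact_force: [0.7, 0.4, -0.5]
opening: 1.001
```

```bash
python3 - <<'E'
from h import *
s=r.sense();C=r.camera_info("wrist");I=r.grab_frame("wrist");cv2.imwrite("pics/w13.png",I);print(s["eef_pos"],s["contact_force"],s["opening"])
c=blob(I,(230,100,410,330),(8,100,50),(25,255,255));e=cv2.fitEllipse(c.astype(np.float32));print(e,cast(e[0],29,C))
E
```

```text
[ 607.3 -186.2  230. ] [ 0.7  0.4 -0.5] 1.0009093119725438
((316.8343200683594, 177.986083984375), (33.19255447387695, 35.75510025024414), 119.91667938232422) [ 606.5 -186.1   29. ]
```

View pics/w13.png

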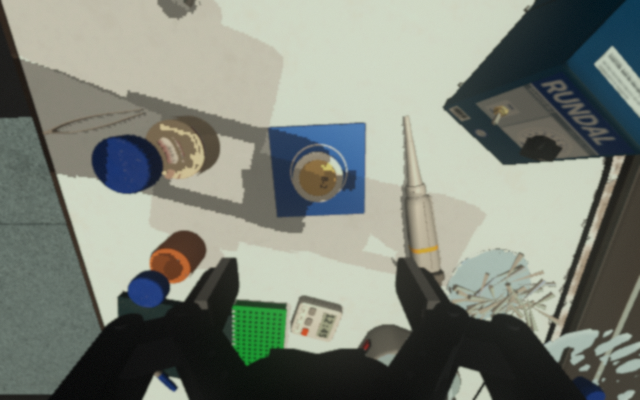

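The tan dish sits on the red one at (317,178) px, measured (606.5,-186.1), which matches the red dish. Next is the media bottle.

Emit:
apply_moves(series="0.3 -1 0 0 0 0 -1;0.6 -2.5 0 0 0 0 -1;0.8 -3 0 0 0 0 -1;0.8 -3 0 0 0 0 -1;0.8 -3 0 0 0 0 -1;0.6 -2.1 1 0 0 0 -1;0 -1 1 0 0 0 -1;0 0 0 0 0 0 -1;0 0 0 0 0 0 -1;0 0 0 0 0 0 -1", squeeze=60)

```text
clock: 25.95
eef_pos: [452.6, -147.4, 211.5]
tcp_rot: [3.14, 0.0, 1.57]
contact_force: [0.6, -0.3, 0.5]
opening: 1.001
```

```bash
cat >> h.py <<'E'
def cap(ztop,rad,col):
    """cap top centre from the wrist view: the top disc is the widest part, so fit the outline mapped to its top plane"""
    C=r.camera_info("wrist");s=r.sense();I=r.grab_frame("wrist")
    c=blob(I,(200,60,440,330),*col)
    W=np.array([cast(p,ztop,C)[:2] for p in c],np.float32)
    R=cv2.minEnclosingCircle(W);lo=W.min(0);hi=W.max(0)
    print(s["eef_pos"],"centre",np.array(R[0]),"rad %.1f"%R[1],"box",lo,hi,"from +y,mid x:",(lo[0]+hi[0])/2,lo[1]+rad,hi[1]-rad)
    return I
BL=((100,120,30),(125,255,255));RD=((0,120,50),(8,255,255))
E
python3 - <<'E'
from h import *
cv2.imwrite("pics/w14.png",cap(139,23.5,BL))
E
```

```text
[ 452.6 -147.4  211.5] centre [ 529.8 -136.4] rad 39.2 box [ 509.  -171.7] [ 550.1 -101.5] from +y,mid x: 529.54724 -148.19286 -124.95046
```

View pics/w14.png

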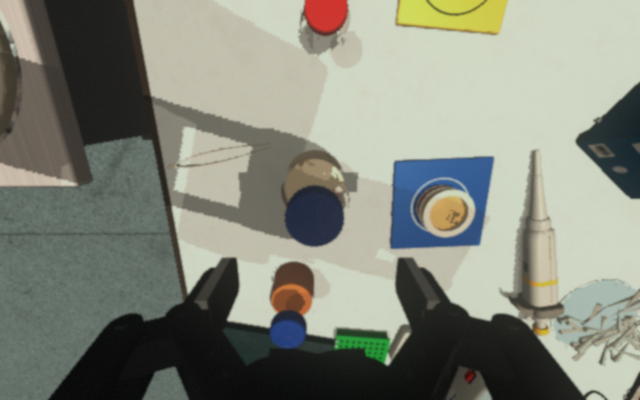

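Media cap is at (314,216) px, but the mask caught the blue board. I'll restrict the window.

```bash
sed -i 's/(200,60,440,330)/(262,60,375,300)/' h.py; python3 - <<'E'
from h import *
cap(139,23.5,((100,100,15),(125,255,255)))
E
```

```text
[ 452.8 -147.4  211.5] centre [ 449.4 -146.7] rad 21.3 box [ 428.7 -168. ] [ 467.5 -125.4] from +y,mid x: 448.09393 -144.54811 -148.93025
```

Emit:
apply_moves(series="0 -0.3 1 0 0 0 -1;0 0 1.8 0 0 0 -1;0 0 1.8 0 0 0 -1;0 0 1.3 0 0 0 -1;0 0 0.8 0 0 0 -1;0 0 0.5 0 0 0 -1;0 0 0.2 0 0 0 -1;0 0 0 0 0 0 -1;0 0 0 0 0 0 -0.5;0 0 0 0 0 0 -0.3")

```text
clock: 26.88
eef_pos: [449.1, -147.3, 137.4]
tcp_rot: [3.14, 0.0, 1.57]
contact_force: [0.3, -0.4, 0.0]
opening: 0.747
```

Emit:
apply_moves(series="0 0 0 0 0 0 -0.2;0 0 0 0 0 0 -0.1;0 0 0 0 0 0 0;0 0 0 0 0 0 0.1;0 0 0 0 0 0 0.2;0 0 0 0 0 0 1;0 0 0 0 0 0 1;0 0 0 0 0 0 1;0 0 0 0 0 0 1;0 0 0 0 0 0 1")

```text
clock: 27.72
eef_pos: [449.0, -147.2, 137.8]
tcp_rot: [3.141, 0.0, 1.57]
contact_force: [-1.8, 0.9, 9.9]
opening: 0.519
```

Emit:
apply_moves(series="0 0 -0.3 0 0 0 1;0 0 -0.8 0 0 0 1;0 0 -1.5 0 0 0 1;0 0 -2 0 0 0 1;0 0 -2 0 0 0 1;0 0 -2 0 0 0 1;0 0 -2 0 0 0 1;0 0 -1.2 0 0 0 1;0 0 -0.5 0 0 0 1;0 0 0 0 0 0 1")

```text
clock: 28.55
eef_pos: [449.1, -147.3, 261.2]
tcp_rot: [3.139, 0.001, 1.57]
contact_force: [1.3, -0.4, -2.0]
opening: 0.515
```

Emit:
apply_moves(series="0.8 0.4 0 0 0 0 1;1.6 0.8 0 0 0 0 1;2.4 1.2 0 0 0 0 1;2.6 1.3 0 0 0 0 1;2.6 1.3 0 0 0 0 1;2.6 1.3 0 0 0 0 1;2.6 1.3 0 0 0 0 1;2.6 1.3 0 0 0 0 1;2.6 1.3 0 0 0 0 1;2.6 1.3 0 0 0 0 1")

```text
clock: 29.38
eef_pos: [563.5, 84.9, 258.2]
tcp_rot: [-3.139, 0.0, 1.57]
contact_force: [0.4, 0.1, -2.2]
opening: 0.521
```

Emit:
apply_moves(series="2.6 1.3 0 0 0 0 1;2.4 1.2 0 0 0 0 1;1.6 0.8 0 0 0 0 1;0.8 0.4 0 0 0 0 1;0.3 0.1 0 0 0 0 1;0 0 0 0 0 0 1;0 0 0 0 0 0 1;0 0 0 0 0 0 1;0 0 0 0 0 0 1;0 0 0 0 0 0 1")

```text
clock: 30.22
eef_pos: [601.8, 159.0, 260.1]
tcp_rot: [3.141, 0.0, 1.569]
contact_force: [0.4, 0.1, -1.7]
opening: 0.519
```

```bash
python3 - <<'E'
from h import *
s=r.sense();C=r.camera_info("wrist");I=r.grab_frame("wrist");cv2.imwrite("pics/w15.png",I);print(s["eef_pos"],s["contact_force"],s["opening"])
c=blob(I,(0,0,640,400),(22,110,60),(35,255,255))
for p in cv2.approxPolyDP(cv2.convexHull(c.astype(np.float32)),4,True)[:,0]:print(p,cast(p,6,C))
E
```

```text
[601.8 159.  260.1] [ 0.4  0.1 -1.7] 0.5194010341052926
[283.  35.] [561.  321.8   6. ]
[371.  43.] [667. 313.   6.]
[352. 186.] [651.1 133.5   6. ]
[279. 149.] [549.8 186.    6. ]
```

View pics/w15.png

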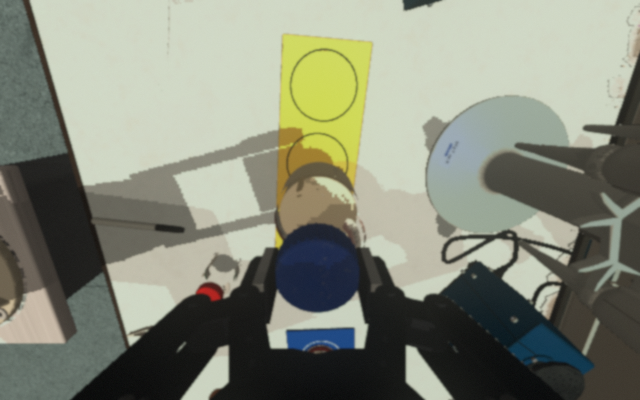

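The tool's picture shows the bottle hanging straight over the board. The board's left end is at (283,35)–(371,43) px, giving a board centre of (601,163) and rings at (609,263) left and (593,63) right. Lowering now.

Emit:
apply_moves(series="0.2 -0.1 1.5 0 0 0 1;0.1 0 2 0 0 0 1;0 0 2 0 0 0 1;0 0 2 0 0 0 1;0 0 1.5 0 0 0 1;0 0 1 0 0 0 1;0 0 0.6 0 0 0 1;0 0 0.4 0 0 0 1;0 0 0.2 0 0 0 1;0 0 0.1 0 0 0 1")

```text
clock: 31.1
eef_pos: [601.3, 162.8, 147.3]
tcp_rot: [3.141, -0.0, 1.57]
contact_force: [0.1, 0.3, -2.0]
opening: 0.515
```

Emit:
apply_moves(series="0 0 0.1 0 0 0 1;0 0 0.1 0 0 0 1;0 0 0.1 0 0 0 1;0 0 0 0 0 0 1;0 0 0 0 0 0 1;0 0 0 0 0 0 1;0 0 0 0 0 0 1;0 0 0 0 0 0 1;0 0 0 0 0 0 1;0 0 0 0 0 0 1")

```text
clock: 31.93
eef_pos: [601.1, 162.8, 144.0]
tcp_rot: [3.141, -0.0, 1.57]
contact_force: [0.3, -0.7, 0.7]
opening: 0.511
```

Emit:
apply_moves(series="0 0 0.05 0 0 0 1;0 0 0 0 0 0 1;0 0 0 0 0 0 0.1;0 0 0 0 0 0 0;0 0 0 0 0 0 -0.1;0 0 0 0 0 0 -0.2;0 0 0 0 0 0 -0.4;0 0 0 0 0 0 -0.7;0 0 0 0 0 0 -1;0 0 0 0 0 0 -1")

```text
clock: 32.77
eef_pos: [600.9, 162.7, 143.3]
tcp_rot: [-3.142, 0.0, 1.57]
contact_force: [0.1, -0.3, 0.5]
opening: 0.999
```

Emit:
apply_moves(series="0 0 -0.5 0 0 0 -1;0 0 -1.5 0 0 0 -1;0 0 -2.5 0 0 0 -1;0 0 -2.5 0 0 0 -1;0 0 -2 0 0 0 -1;-1 -1 -0.5 0 0 0 -1;-2 -1.5 0 0 0 0 -1;-2.5 -2 0 0 0 0 -1;-3 -2 0 0 0 0 -1;-3 -2 0 0 0 0 -1")

```text
clock: 33.6
eef_pos: [513.7, 46.7, 237.7]
tcp_rot: [-3.141, 0.0, 1.571]
contact_force: [0.4, -0.2, 0.6]
opening: 0.999
```

Emit:
apply_moves(series="-1.5 -2 1 0 0 0 -1;-1.5 -2 2 0 0 0 -1;-0.8 -1.2 2 0 0 0 -1;-0.2 -0.4 1.5 0 0 0 -1;0 0 1 0 0 0 -1;0 0 0.3 0 0 0 -1;0 0 0 0 0 0 -1;0 0 0 0 0 0 -1;0 0 0 0 0 0 -1;0 0 0 0 0 0 -1")

```text
clock: 34.43
eef_pos: [460.6, 8.1, 161.0]
tcp_rot: [3.14, -0.0, 1.57]
contact_force: [1.0, 0.3, -0.1]
opening: 0.997
```

```bash
python3 - <<'E'
from h import *
cap(88,17,((0,120,30),(8,255,255)))
I=r.grab_frame("top");C=r.camera_info("top")
c=blob(I,(230,120,290,185),*BL)
if c is not None: print("top media",cast(cv2.fitEllipse(c.astype(np.float32))[0],141,C))
c=blob(I,(190,125,325,190),(22,90,70),(35,255,255));W=np.array([cast(p,6,C)[:2] for p in c],np.float32);print("board",cv2.minAreaRect(W))
E
```

```text
[460.6   8.1 161. ] centre [459.    8.9] rad 17.5 box [443.3  -8.3] [475.2  26.1] from +y,mid x: 459.28204 8.741775 9.0695915
top media [601.5 163.  141. ]
board ((606.783447265625, 231.72052001953125), (178.13473510742188, 109.01045989990234), 85.2881851196289)
```

Emit:
apply_moves(series="0.1 -0.1 1 0 0 0 -1;0 0 1.8 0 0 0 -1;0 0 1.7 0 0 0 -1;0 0 1.2 0 0 0 -1;0 0 0.7 0 0 0 -1;0 0 0.3 0 0 0 -1;0 0 0.2 0 0 0 -1;0 0 0 0 0 0 -1;0 0 0 0 0 0 -0.5;0 0 0 0 0 0 -0.2")

```text
clock: 35.37
eef_pos: [459.2, 8.9, 91.9]
tcp_rot: [3.14, -0.0, 1.57]
contact_force: [-0.0, 0.0, 0.1]
opening: 0.746
```

Emit:
apply_moves(series="0 0 0 0 0 0 0;0 0 0 0 0 0 0.1;0 0 0 0 0 0 0.2;0 0 0 0 0 0 0.3;0 0 0 0 0 0 0.4;0 0 0 0 0 0 1;0 0 0 0 0 0 1;0 0 0 0 0 0 1;0 0 0 0 0 0 1;0 0 0 0 0 0 1")

```text
clock: 36.2
eef_pos: [459.5, 8.9, 92.1]
tcp_rot: [3.14, -0.0, 1.57]
contact_force: [-0.1, -0.5, 8.1]
opening: 0.363
```

Emit:
apply_moves(series="0 0 -0.3 0 0 0 1;0 0 -0.8 0 0 0 1;0 0 -1.5 0 0 0 1;0 0 -2 0 0 0 1;0.4 1 -1.5 0 0 0 1;0.8 2 -0.9 0 0 0 1;1.1 2.6 0 0 0 0 1;1.1 2.6 0 0 0 0 1;1 2.4 0 0 0 0 1;0.6 1.5 0 0 0 0 1")

```text
clock: 37.03
eef_pos: [582.0, 59.8, 162.0]
tcp_rot: [3.14, -0.0, 1.57]
contact_force: [0.2, -0.6, -2.1]
opening: 0.359
```

Emit:
apply_moves(series="0.4 0.9 0 0 0 0 1;0.1 0.3 0 0 0 0 1;0 0 0 0 0 0 1;0 0 0 0 0 0 1;0 0 1 0 0 0 1;0 0 1.5 0 0 0 1;0 0 1.5 0 0 0 1;0 0 1 0 0 0 1;0 0 0.5 0 0 0 1;0 0 0.3 0 0 0 1")

```text
clock: 37.87
eef_pos: [591.0, 63.5, 102.3]
tcp_rot: [-3.14, 0.0, 1.57]
contact_force: [0.9, 0.1, -2.8]
opening: 0.364
```

```bash
python3 - <<'E'
from h import *
s=r.sense();I=r.grab_frame("wrist");cv2.imwrite("pics/w16.png",I);print(s["eef_pos"],s["contact_force"],s["opening"])
E
```

```text
[591.   63.5 102.3] [ 0.9  0.1 -2.8] 0.36394934811137236
```

View pics/w16.png

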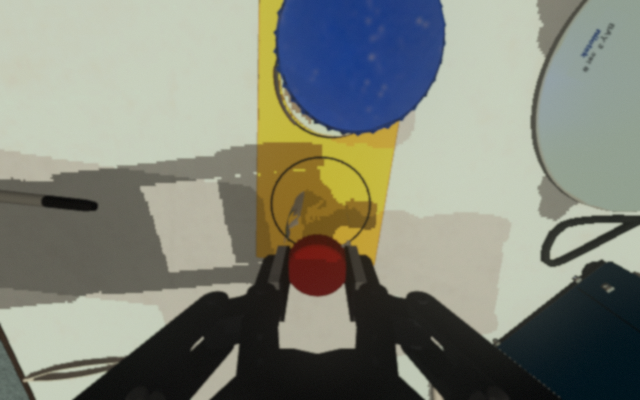

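The right ring shows at (321,203) px, around (595,67), with the bottle upright in the grip at (317,265). I'll nudge over and set it down.

Emit:
apply_moves(series="0.1 0.2 0 0 0 0 1;0.1 0.1 0.1 0 0 0 1;0 0 0.1 0 0 0 1;0 0 0.1 0 0 0 1;0 0 0.1 0 0 0 1;0 0 0.1 0 0 0 1;0 0 0 0 0 0 1;0 0 0 0 0 0 1;0 0 0 0 0 0 1;0 0 0 0 0 0 1")

```text
clock: 38.75
eef_pos: [594.8, 65.7, 98.4]
tcp_rot: [3.142, 0.0, 1.57]
contact_force: [-0.0, -0.1, -1.9]
opening: 0.359
```

Emit:
apply_moves(series="0 0 0.05 0 0 0 1;0 0 0 0 0 0 1;0 0 0 0 0 0 1;0 0 0 0 0 0 0.4;0 0 0 0 0 0 0.3;0 0 0 0 0 0 0.2;0 0 0 0 0 0 0;0 0 0 0 0 0 -0.3;0 0 0 0 0 0 -1;0 0 0 0 0 0 -1")

```text
clock: 39.58
eef_pos: [594.8, 65.8, 97.7]
tcp_rot: [-3.142, 0.0, 1.57]
contact_force: [-0.5, -0.3, 0.1]
opening: 0.901
```

Emit:
apply_moves(series="0 0 -0.5 0 0 0 -1;0 0 -1.5 0 0 0 -1;0 0 -2.5 0 0 0 -1;0 0 -2.5 0 0 0 -1;-1 -0.5 -2.5 0 0 0 -1;-2.5 -1 -1 0 0 0 -1;-3.2 -1.5 0 0 0 0 -1;-3.2 -1.5 0 0 0 0 -1;-3.2 -1.5 0 0 0 0 -1;-3.2 -1.5 0 0 0 0 -1")

```text
clock: 40.42
eef_pos: [518.9, -98.3, 203.5]
tcp_rot: [3.141, 0.0, 1.57]
contact_force: [0.5, -1.0, -0.3]
opening: 0.998
```

Emit:
apply_moves(series="-3.2 -1.5 0 0 0 0 -1;-3.2 -1.5 0 0 0 0 -1;-3.2 -1.5 0 0 0 0 -1;-3.2 -1.5 0 0 0 0 -1;-3.2 -1.5 0 0 0 0 -1;-2.3 -1.5 0 0 0 0 -1;-1.0 -0.9 0 0 0 0 -1;0 0 0 0 0 0 -1;0 0 0 0 0 0 -1;0 0 0 0 0 0 -1")

```text
clock: 41.25
eef_pos: [420.8, -289.7, 203.1]
tcp_rot: [3.141, -0.0, 1.57]
contact_force: [0.4, -0.0, 1.1]
opening: 1.0
```

```bash
python3 - <<'E'
from h import *
cap(106,20,((100,100,15),(125,255,255)))
E
```

```text
[ 420.8 -289.7  203.1] centre [ 420.3 -292.7] rad 17.7 box [ 403.4 -310.3] [ 436.3 -275.2] from +y,mid x: 419.81 -290.31464 -295.2363
```

Emit:
apply_moves(series="-0.3 0 1.5 0 0 0 -1;0 0 2.3 0 0 0 -1;0 0 2.3 0 0 0 -1;0 0 1.7 0 0 0 -1;0 0 1 0 0 0 -1;0 0 0.5 0 0 0 -1;0 0 0.2 0 0 0 -1;0 0 0 0 0 0 -1;0 0 0 0 0 0 -0.5;0 0 0 0 0 0 -0.2")

```text
clock: 42.13
eef_pos: [421.1, -293.4, 108.8]
tcp_rot: [3.14, 0.001, 1.57]
contact_force: [-0.6, -0.2, -0.8]
opening: 0.751
```

Emit:
apply_moves(series="0 0 0 0 0 0 -0.1;0 0 0 0 0 0 0;0 0 0 0 0 0 0.1;0 0 0 0 0 0 0.2;0 0 0 0 0 0 0.3;0 0 0 0 0 0 1;0 0 0 0 0 0 1;0 0 0 0 0 0 1;0 0 0 0 0 0 1;0 0 0 0 0 0 1")

```text
clock: 42.97
eef_pos: [420.8, -293.4, 108.7]
tcp_rot: [3.141, 0.001, 1.57]
contact_force: [-0.6, -0.0, 9.7]
opening: 0.432
```

Emit:
apply_moves(series="0 0 -0.3 0 0 0 1;0 0 -0.8 0 0 0 1;0 0 -1.5 0 0 0 1;0 0 -2.5 0 0 0 1;0 0 -3 0 0 0 1;0 0 -3 0 0 0 1;0 0 -3 0 0 0 1;0 0 -2 0 0 0 1;0 0 -0.9 0 0 0 1;0 0 0 0 0 0 1")

```text
clock: 43.8
eef_pos: [421.1, -293.6, 280.0]
tcp_rot: [3.139, 0.002, 1.57]
contact_force: [-0.0, -1.1, -2.5]
opening: 0.428
```

Emit:
apply_moves(series="1 0.3 0 0 0 0 1;2 0.7 0 0 0 0 1;3 1 0 0 0 0 1;3 1 0 0 0 0 1;3 1 0 0 0 0 1;3 1 0 0 0 0 1;3 1 0 0 0 0 1;3 1 0 0 0 0 1;3 1 0 0 0 0 1;3 1 0 0 0 0 1")

```text
clock: 44.63
eef_pos: [509.6, -20.8, 275.5]
tcp_rot: [-3.138, -0.0, 1.57]
contact_force: [0.4, -0.9, -3.8]
opening: 0.427
```

Emit:
apply_moves(series="3.2 1.1 0 0 0 0 1;3.2 1.1 0 0 0 0 1;3.2 1.1 0 0 0 0 1;3.2 1.1 0 0 0 0 1;3.2 1.1 0 0 0 0 1;3.2 1.1 0 0 0 0 1;3.2 1.1 0 0 0 0 1;3 1 0 0 0 0 1;2.2 0.8 0 0 0 0 1;1.2 0.4 0 0 0 0 1")

```text
clock: 45.47
eef_pos: [609.1, 267.8, 274.7]
tcp_rot: [-3.138, 0.001, 1.572]
contact_force: [0.7, -0.5, -3.0]
opening: 0.424
```

Emit:
apply_moves(series="0 0 0 0 0 0 1;0 0 0 0 0 0 1;0 0 1 0 0 0 1;0 0 2 0 0 0 1;0 0 3 0 0 0 1;0 0 3 0 0 0 1;0 0 3 0 0 0 1;0 0 1.5 0 0 0 1;0 0 0.8 0 0 0 1;0 0 0.5 0 0 0 1")

```text
clock: 46.3
eef_pos: [609.1, 263.2, 128.2]
tcp_rot: [-3.139, 0.001, 1.569]
contact_force: [-0.4, -0.7, -2.6]
opening: 0.428
```

```bash
python3 - <<'E'
from h import *
s=r.sense();C=r.camera_info("wrist");I=r.grab_frame("wrist");cv2.imwrite("pics/w17.png",I);print(s["eef_pos"],s["contact_force"],s["opening"])
c=blob(I,(150,0,520,400),(22,110,60),(35,255,255))
for p in cv2.approxPolyDP(cv2.convexHull(c.astype(np.float32)),4,True)[:,0]:print(p,cast(p,6,C))
E
```

```text
[609.1 263.2 128.2] [-0.4 -0.7 -2.6] 0.4283944973794144
[296. 136.] [590.4 321.    6. ]
[384. 145.] [667.9 313.    6. ]
[366. 256.] [658.2 201.6   6. ]
[261. 169.] [557.7 291.7   6. ]
```

Emit:
apply_moves(series="0 0 0.4 0 0 0 1;0 0 0.3 0 0 0 1;0 0 0.2 0 0 0 1;0 0 0.1 0 0 0 1;0 0 0.1 0 0 0 1;0 0 0.1 0 0 0 1;0 0 0.1 0 0 0 1;0 0 0 0 0 0 1;0 0 0 0 0 0 1;0 0 0 0 0 0 1")

```text
clock: 47.18
eef_pos: [610.1, 264.8, 116.9]
tcp_rot: [3.142, -0.0, 1.57]
contact_force: [-0.2, 0.0, -3.2]
opening: 0.425
```

Emit:
apply_moves(series="0 0 0.1 0 0 0 1;0 0 0.05 0 0 0 1;0 0 0.05 0 0 0 1;0 0 0.03 0 0 0 1;0 0 0 0 0 0 1;0 0 0 0 0 0 1;0 0 0 0 0 0 1;0 0 0 0 0 0 1;0 0 0 0 0 0 1;0 0 0 0 0 0 1")

```text
clock: 48.02
eef_pos: [610.2, 264.8, 114.8]
tcp_rot: [3.141, -0.0, 1.57]
contact_force: [-0.9, -0.7, 4.3]
opening: 0.426
```

In contact. Release and retreat.

Emit:
apply_moves(series="0 0 0 0 0 0 0.3;0 0 0 0 0 0 0.2;0 0 0 0 0 0 0.1;0 0 0 0 0 0 0;0 0 0 0 0 0 -0.2;0 0 0 0 0 0 -0.5;0 0 0 0 0 0 -1;0 0 0 0 0 0 -1;0 0 0 0 0 0 -1;0 0 0 0 0 0 -1")

```text
clock: 48.85
eef_pos: [610.0, 264.7, 114.5]
tcp_rot: [-3.142, 0.0, 1.57]
contact_force: [0.2, 0.5, 0.1]
opening: 1.005
```

Emit:
apply_moves(series="0 0 -0.5 0 0 0 -1;0 0 -1.5 0 0 0 -1;0 0 -2.5 0 0 0 -1;0 0 -3 0 0 0 -1;0 0 -3 0 0 0 -1;0 -1 -2 0 0 0 -1;0 -2.5 0 0 0 0 -1;0 -3 0 0 0 0 -1;0 -3 0 0 0 0 -1;0 -3 0 0 0 0 -1")

```text
clock: 49.68
eef_pos: [483.8, 264.7, 240.0]
tcp_rot: [3.141, -0.0, 1.569]
contact_force: [-0.3, -0.1, 1.0]
opening: 1.002
```

Emit:
apply_moves(series="2 -3 0 0 0 0 -1;3 -2 0 0 0 0 -1;3 0 0 0 0 0 -1;3 0 0 0 0 0 -1;3 0 0 0 0 0 -1;3 0 0 0 0 0 -1;2 0 0 0 0 0 -1;0 0 0 0 0 0 -1;0 0 0 0 0 0 -1;0 0 0 0 0 0 -1")

```text
clock: 50.52
eef_pos: [435.0, 454.3, 239.5]
tcp_rot: [-3.141, 0.001, 1.57]
contact_force: [0.9, -1.2, 0.3]
opening: 0.998
```

```bash
python3 - <<'E'
from h import *
T=r.grab_frame("top");C=r.camera_info("top");S=r.grab_frame("scene");CS=r.camera_info("scene");print(r.sense()["eef_pos"])
a=np.deg2rad(85.2);y=np.array([np.cos(a),np.sin(a)])
for n,w,col,z,g in(("buf",(200,120,235,185),BL,105,100),("med",(238,120,280,185),BL,140,0),("wat",(280,130,318,185),RD,87,-100)):
    c=blob(T,w,*col)
    if c is None: print(n,None);continue
    p=cast(cv2.minEnclosingCircle(c.astype(np.float32))[0],z,C)[:2];print(n,p,"off ring",p-(np.array([600.8,166.7])+g*y))
c=blob(T,(362,135,397,172),(8,80,50),(30,255,255))
if c is not None: print("tan",cast(cv2.minEnclosingCircle(c.astype(np.float32))[0],29,C))
cv2.imwrite("pics/end.png",np.vstack([cv2.resize(T[110:240,170:450],None,fx=2,fy=2),cv2.resize(S[110:270,200:480],None,fx=2,fy=2)]))
E
```

```text
[435.2 453.9 239.7]
buf [610.5 265.9] off ring [ 1.3 -0.4]
med [601.3 163.2] off ring [ 0.5 -3.5]
wat [595.1  65.5] off ring [ 2.7 -1.6]
tan [ 607.9 -183.    29. ]
```

View pics/end.png

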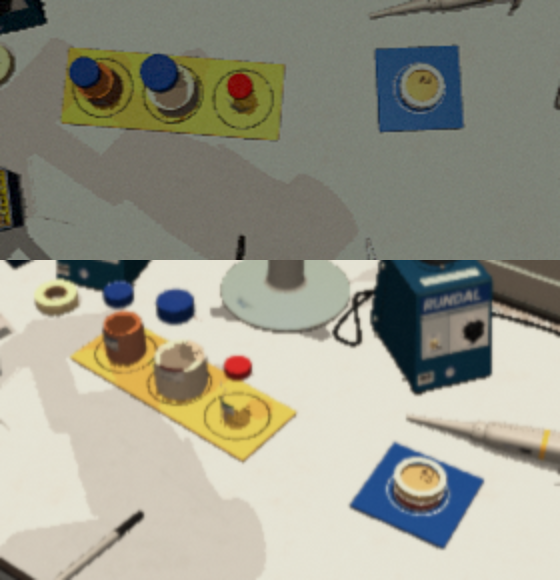

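The picture shows all three bottles upright in their rings and the two dishes stacked in the white ring. The arm is clear, so I'm handing in.

```bash
python3 -c "
from rig import r
print(r.sign_off())"
```

```text
the job is handed in; nothing more can be done
None
```

I set out the bench and handed the job in at about 50.5 s of the 136 s allowed; the hand-in itself gave no verdict.

**Final checks from the top camera:**

| Item | Position against its target | Limit |
|---|---|---|
| Buffer bottle | about 1.5 mm from the left ring's centre | 14 mm per side |
| Media bottle | about 3.5 mm from the middle ring's centre | 14 mm per side |
| Small red-capped bottle | about 3 mm from the right ring's centre | 14 mm per side |
| Tan dish | about 1 mm from the blue board's centre | 12 mm (from red dish) |

The last picture shows the bottles upright and the dishes stacked flat, with the arm well clear. I did not measure the red dish again at the end, because the tan dish covers it. When I set it down, the wrist camera put it about 3–4 mm from the white ring's centre. The tan dish, once stacked, measured within 1 mm of that same spot.

**What went wrong or disagreed:**
- **Tan dish:** the first two grips tilted it. I had partly closed the gripper before going down, which left almost no room around the dish. I set it flat on the bench and regripped it with the gripper fully open.
- **Cameras:** the wrist and top cameras differed by 3–4 mm in y at bench height. I worked to values between the two, well inside the limits.

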